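# Count the bays and push the parts bin into the third gap

## Task

Start at the end of the orange-beamed divider rack where the round-headed post stands and, with the fingers closed, run a fingertip along the top of the beam, without lifting it off, over the first, second and third gap, counting filled gaps as well as empty ones. Then push the grey bin that stands in front of the rack into that third gap until it is fully home against the back stop. Only push the bin along the table, never pick it up, and leave everything else where it is, including the bins already stored.

Things in the scene. Friction and masses are not known exactly. Their poses are not given: they have to be found in the camera images.
- rack: Fixed divider rack on the table, 306 mm long. Origin: on the table, mid-length, in the plane of the dividers' front ends. x points into the gaps, away from the robot (yaw within 0.2 rad of world x), y along the rack to its left. Seven upright steel dividers, 6 mm thick, 40 mm high, 85 mm deep, front ends rounded, at y = -150 to 150 mm every 50 mm, leave six gaps 44 mm clear, open to the front.
- back_stop (a point): Middle of the foot of the front face of the rack's 24 mm high back stop, which closes the far end of all six gaps: 80 mm behind the rack's front plane. The gaps have no floor of their own: bins slide on the table top.
- round_post: Fixed steel post with a round head like a door knob (40 mm diameter), 85 mm tall, standing just beyond one end of the rack at x = 14 mm, y = +178 or -178 mm in the rack's frame: which end varies. Origin at its foot, z up. Counting starts at this end.
- square_post: Fixed plain square steel post, 22 mm wide, 40 mm tall, with a 32 mm foot, just beyond the other end of the rack. Origin at its foot.
- bin: Loose narrow grey bin with bolts in it, 100 mm long (x), 36 wide (y), 34 high, 0.18 to 0.35 kg, on the table in front of the rack: centre 75 to 105 mm before the rack's front plane, within 110 mm either side of the rack's middle, long axis within 0.35 rad of the rack's x. Origin: centre of its underside. Fully home, that is 30 mm behind the front plane and the near end stands out 20 mm.
- stored_bin_left: Same size of bin, already home in the leftmost gap (beam_a); loose, to be left alone. Origin: centre of its underside.
- stored_bin_right: Same size of bin, already home in the rightmost gap (beam_f); loose, to be left alone. Origin: centre of its underside.
- bearing: Loose ball bearing, 52 mm across, 16 mm high, lying beyond the rack's left front; leave alone. Origin: centre of its underside.
- flange: Loose dark steel hub flange, 64 mm across, 30 mm high, beyond the rack's right front; leave alone. Origin: centre of its underside.
- grease_can: Loose aluminium can, 60 mm across, 100 mm high, left of the rack; leave alone. Origin: centre of its underside.
- wrench: Loose wrench lying on the table to the right; leave alone. Origin: underside.
- bush: Loose brass bush, 40 mm across, 50 mm high, right of the rack; leave alone. Origin: centre of its underside.
- beam_a: The length of the orange beam above one gap, number 1 of six from the rack's left (+y) end: 24 mm deep, 16 mm thick, 50 mm long, rigid, flat, flush with its neighbours, resting on the dividers. Origin: on its top face, 56 mm above the table, over the middle of the gap's width, 14 mm behind the rack's front plane; axes as the rack's.
- beam_b: The length of the orange beam above one gap, number 2 of six from the rack's left (+y) end: 24 mm deep, 16 mm thick, 50 mm long, rigid, flat, flush with its neighbours, resting on the dividers. Origin: on its top face, 56 mm above the table, over the middle of the gap's width, 14 mm behind the rack's front plane; axes as the rack's.
- beam_c: The length of the orange beam above one gap, number 3 of six from the rack's left (+y) end: 24 mm deep, 16 mm thick, 50 mm long, rigid, flat, flush with its neighbours, resting on the dividers. Origin: on its top face, 56 mm above the table, over the middle of the gap's width, 14 mm behind the rack's front plane; axes as the rack's.
- beam_d: The length of the orange beam above one gap, number 4 of six from the rack's left (+y) end: 24 mm deep, 16 mm thick, 50 mm long, rigid, flat, flush with its neighbours, resting on the dividers. Origin: on its top face, 56 mm above the table, over the middle of the gap's width, 14 mm behind the rack's front plane; axes as the rack's.
- beam_e: The length of the orange beam above one gap, number 5 of six from the rack's left (+y) end: 24 mm deep, 16 mm thick, 50 mm long, rigid, flat, flush with its neighbours, resting on the dividers. Origin: on its top face, 56 mm above the table, over the middle of the gap's width, 14 mm behind the rack's front plane; axes as the rack's.
- beam_f: The length of the orange beam above one gap, number 6 of six from the rack's left (+y) end: 24 mm deep, 16 mm thick, 50 mm long, rigid, flat, flush with its neighbours, resting on the dividers. Origin: on its top face, 56 mm above the table, over the middle of the gap's width, 14 mm behind the rack's front plane; axes as the rack's.
Mind the look-alikes: they are no part of the job. What is shaped like the bin but blue is not meant.

How it is judged (in metres and radians):
On the way, in this order (a step that is already met when the one before it is completed fails the run):
1. a fingertip touches the beam over the first gap from the round-headed post (((y of round_post in the frame of rack above 0 m and contact force between the fingers and rack above 0.3 N and y of the grasp point in the frame of beam_a between -0.018 and 0.018 m and z of the grasp point in the frame of beam_a above 0 m) or (y of round_post in the frame of rack below 0 m and contact force between the fingers and rack above 0.3 N and y of the grasp point in the frame of beam_f between -0.018 and 0.018 m and z of the grasp point in the frame of beam_f above 0 m))), for 0.05 s.
2. it runs along the beam past the divider between the first and second gap, touching it (((y of round_post in the frame of rack above 0 m and contact force between the fingers and rack above 0.3 N and y of the grasp point in the frame of beam_a between -0.031 and -0.019 m and z of the grasp point in the frame of beam_a above 0 m) or (y of round_post in the frame of rack below 0 m and contact force between the fingers and rack above 0.3 N and y of the grasp point in the frame of beam_f between 0.019 and 0.031 m and z of the grasp point in the frame of beam_f above 0 m))), for 0.02 s.
3. it runs on over the second gap, touching the beam (((y of round_post in the frame of rack above 0 m and contact force between the fingers and rack above 0.3 N and y of the grasp point in the frame of beam_b between -0.018 and 0.018 m and z of the grasp point in the frame of beam_b above 0 m) or (y of round_post in the frame of rack below 0 m and contact force between the fingers and rack above 0.3 N and y of the grasp point in the frame of beam_e between -0.018 and 0.018 m and z of the grasp point in the frame of beam_e above 0 m))), for 0.05 s.
4. it runs past the divider between the second and third gap, touching the beam (((y of round_post in the frame of rack above 0 m and contact force between the fingers and rack above 0.3 N and y of the grasp point in the frame of beam_b between -0.031 and -0.019 m and z of the grasp point in the frame of beam_b above 0 m) or (y of round_post in the frame of rack below 0 m and contact force between the fingers and rack above 0.3 N and y of the grasp point in the frame of beam_e between 0.019 and 0.031 m and z of the grasp point in the frame of beam_e above 0 m))), for 0.02 s.
5. it runs on over the third gap, touching the beam (((y of round_post in the frame of rack above 0 m and contact force between the fingers and rack above 0.3 N and y of the grasp point in the frame of beam_c between -0.018 and 0.018 m and z of the grasp point in the frame of beam_c above 0 m) or (y of round_post in the frame of rack below 0 m and contact force between the fingers and rack above 0.3 N and y of the grasp point in the frame of beam_d between -0.018 and 0.018 m and z of the grasp point in the frame of beam_d above 0 m))), for 0.05 s.
6. the bin is pushed home in the third gap (((y of round_post in the frame of rack above 0 m and y of bin in the frame of beam_c between -0.01 and 0.01 m) or (y of round_post in the frame of rack below 0 m and y of bin in the frame of beam_d between -0.01 and 0.01 m)) and x of bin in the frame of rack above 0.024 m and angle between bin's own z axis and vertical below 0.1 rad and height (world z) of bin below 0.006 m), for 0.2 s.
At the end, for the whole second after the job is handed in: The bin stands on the table in the third gap from the round-headed post (centre within 10 mm of the gap's middle), within 6 mm of fully home against the back stop, upright and at rest; all other loose things are within 15 mm of where they began (all of step 6 and linear speed of bin below 0.01 m/s and distance of each of stored_bin_left, stored_bin_right, bearing, flange, grease_can, wrench, bush from where it was at the start of the episode below 0.015 m); the robot touches nothing.
It fails at once if the bin is lifted or tipped (height (world z) of bin above 0.012 m or angle between bin's own z axis and vertical above 0.3 rad).
It fails at once if a stored bin is pushed away (distance of any of stored_bin_left, stored_bin_right from where it was at the start of the episode above 0.015 m).
It fails at once if another thing on the table is pushed away (distance of any of bearing, flange, grease_can, wrench, bush from where it was at the start of the episode above 0.015 m).
It also fails if it takes over 72 s, if anything falls off the work surface, if the arm or the gripper's body presses on something with over 40 N, if the wrist force passes 120 N, or if a joint passes its speed limit or range.

## Robot

A 6-joint arm with a two-finger parallel gripper is mounted at the origin on the work surface. World frame = base frame: x ahead of the robot, y to its left, z up, the work surface at z = 0. Lengths are in m, angles in degrees, forces in N, time in s.
With the tool pointing down it reaches from about 0.35 to 0.975 m from the base axis. Payload 7.1 kg.
Tool frame: the origin (TCP) lies at the very end of the fingers, on their centre line; the grasp point (between the pads) lies behind it (r.grip_point_offset is the z of the grasp point in the tool frame, in m); z points along the fingers, y is the line along which they close (so a half turn about z gives the same grasp; the last joint's range is limited). The gripper opens to 88 mm and grips with 3 to 60 N. Pads are 20 mm wide; open, the fingers measure 115 mm over their backs; the gripper's body (75 mm by 178 mm) begins 61 mm behind the grasp point.
Start: joints at [72.766, 24.242, 93.386, -0, 62.372, -1.089], TCP at [0.174, 0.6, 0.223] pointing down, gripper open.
Joint ranges: [-172.04, 172.04], [-51.8, 120.97], [4.93, 147.93], [-75.15, 255.16], [6.16, 154.13], [-145.62, 145.62]. Speed limits (degrees/s): [136.94, 136.94, 172.46, 180, 180, 180].

## Interface

Orientations are given as a 3x3 rotation matrix whose columns are the frame's x, y, z axes.
In Python, from rig import monitor, eyes, workorder, r gives the robot as it stands.
- The arm moves only by the tool apply_moves, never from a script. Its argument "rows" is a list of rows, each a list of 7 numbers: the shift along the tool's x, y, z in mm, then the turn, a rotation vector about the tool's x, y, z in rad, then the opening, from 0 (shut) to 1 (fully open). In form: [[x, y, z, ax, ay, az, gripper], ...]. A call has 1 to 20 rows; each row is the pose to reach, as a shift and turn from the pose commanded when the call began, along the tool's axes at that moment; what a row does not reach only later rows make up. A row lasts 1/10 s, in which the tool goes at most 50 mm and 8.59 degrees, less where a joint would pass 70% of its speed; a pose out of reach is approached as far as the arm can. A call with a gripper value outside its range is refused whole. The fingers move at their own pace and stop on an object; "force" is the grip in N (left out, the last holds). Time passes only in rows, so rows that repeat a pose let the fingers close. It gives the time, the measured TCP pose, the force, the opening and the grip force at its end, in the units of the state.
- monitor.get_obs(): the state, without advancing time (a new reading comes with each control period).
- eyes.capture(name): name is "scene" or "top" or "wrist"; returns (picture, depth): 400x640x3 uint8, red, green, blue; 400x640 float32, m along the optical axis (not along the pixel's ray), 0 where there is no reading.
- eyes.camera_info(name): a dict with "camera_matrix" (3x3 intrinsics, pixels), "k1" (the pictures are not rectified: a ray, as slopes to the right and down, at radius r is drawn at 1 + k1 r^2 times it, then the intrinsics apply), "rvec" (rotation vector, rad) and "tvec" (3), from world to camera coordinates, as OpenCV has them. Camera axes: x right, y down, z forward; pixel columns grow to the right and rows downward; lengths in m; the calibration is good to about 2 mm. A picture is of the moment at which its call begins: read the wrist's pose just before it. camera_info takes no time and is no camera call; for the wrist camera it gives the pose at the moment of the call.
- workorder.finish_job(): hands the job in; it is judged then, once.
The state is a dict: "time_s": time; "qpos": joint angles; "joint_velocities": joint speeds; "tau": joint torques, N m; "tool_pos": TCP position; "ee_rot": TCP orientation; "wrist_force": force on the tool from outside, world axes, zero at the start; "wrist_torque": the same for the moment, N m; "grip_width": finger opening in m; "finger_force": force on a finger pad.
Only numpy, scipy, OpenCV 4.12 (cv2) and the standard library are available. Lean on these libraries where they do the work, as an engineer would, in place of code of your own. Each camera call takes 0.05 s, during which the arm holds its last target. There are 200 camera calls.

## Working session

There is one attempt and no reset: what is moved stays moved. The work goes in short steps, Python scripts to look and compute and a tool call to move; the robot and the scene stay as the last step left them, time stands still between calls to the robot, and variables do not carry over. Pictures are saved under pics/ and viewed, at most 10 in all, crops included, and the job is handed in when it is done.

Besides the shell and the picture viewer there is one more tool, called after "Call:" in YAML: its name, and indented under it one key for each argument. apply_moves: Moves the arm, as the interface text tells. Its arguments: {"type":"object","properties":{"rows":{"type":"array"},"force":{"type":"number"}},"required":["rows"]}

```bash
ls; mkdir -p pics
cat > h.py <<'E'
import numpy as np, cv2
from rig import monitor, eyes, workorder, r
def cam(n):
    c=eyes.camera_info(n); R=cv2.Rodrigues(np.array(c["rvec"],float))[0]
    return np.array(c["camera_matrix"]),np.array([c["k1"],0,0,0],float),R,np.array(c["tvec"],float).ravel()
def ray(n,uv,c=None):
    K,d,R,t=c or cam(n)
    p=cv2.undistortPoints(np.array(uv,float).reshape(-1,1,2),K,d).reshape(-1,2)
    return -R.T@t, np.c_[p,np.ones(len(p))]@R
def onz(n,uv,z,c=None):
    o,d=ray(n,uv,c); return o+d*((z-o[2])/d[:,2])[:,None]
def cloud(n,depth,c=None):
    c=c or cam(n); v,u=np.indices(depth.shape); o,d=ray(n,np.c_[u.ravel(),v.ravel()],c)
    return (o+d*depth.reshape(-1,1)).reshape(*depth.shape,3)
E
python3 - <<'E'
from h import *
for n in("scene","top"):
    p,d=eyes.capture(n); cv2.imwrite(f"pics/{n}.png",p[...,::-1]); np.savez(f"{n}.npz",p=p,d=d)
    c=eyes.camera_info(n);print(n,c)
s=monitor.get_obs();print(s,r.grip_point_offset)
E
```

```text
pics
scene {'camera_matrix': array([[403.33107626,   0.        , 323.86796758],
       [  0.        , 403.33107626, 201.40656396],
       [  0.        ,   0.        ,   1.        ]]), 'k1': -0.021171614289927997, 'rvec': array([ 1.34737466,  2.11526674, -0.97497736]), 'tvec': array([ 0.2604479 , -0.24603341,  1.29199736])}
top {'camera_matrix': array([[467.77272622,   0.        , 322.833506  ],
       [  0.        , 467.77272622, 193.09636713],
       [  0.        ,   0.        ,   1.        ]]), 'k1': -0.06136270307460205, 'rvec': array([ 2.21569155, -2.18519003,  0.07849369]), 'tvec': array([-0.08221831,  0.54500415,  1.4058232 ])}
{'time_s': 0.1, 'qpos': array([ 7.27636655e+01,  2.42799716e+01,  9.34271900e+01, -4.71057313e-05,
        6.23727444e+01, -1.09010097e+00]), 'joint_velocities': array([ 0.04910067, -0.08836198, -0.1141479 , -0.01463868,  0.06010647,
        0.02380529]), 'tau': array([ 5.44745017e-04, -5.45609057e+01, -2.74325824e+01,  6.45118486e-02,
        1.86885009e-02,  9.34960056e-07]), 'tool_pos': array([0.1736464 , 0.5998635 , 0.22197938]), 'ee_rot': array([[-9.60555170e-01,  2.78089187e-01, -4.12550244e-04],
       [ 2.78089492e-01,  9.60554246e-01, -1.33220697e-03],
       [ 2.58045367e-05, -1.39438418e-03, -9.99999028e-01]]), 'wrist_force': array([ 0.65286517, -0.40704361, -0.84058636]), 'wrist_torque': array([ 0.03428051, -0.04382594, -0.05971413]), 'finger_force': 0.0, 'grip_width': 0.08810566892026352} -0.0187
```

View pics/top.png

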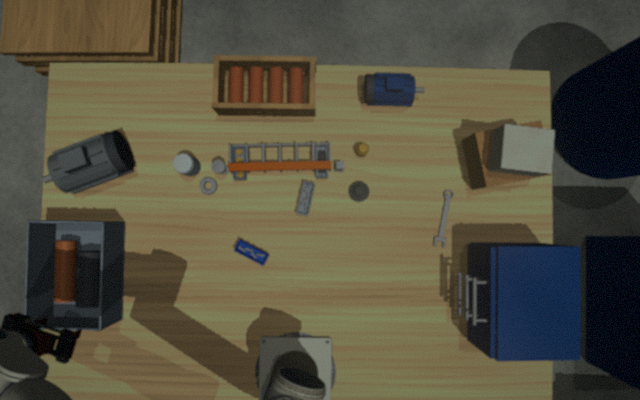

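View pics/scene.png

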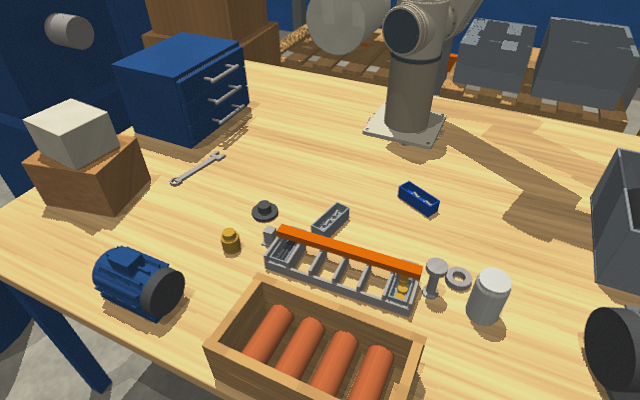

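The top view shows the round-headed post at (218,165), at the rack's left (+y) end beside the can (185,163) and bearing (208,185). The square post is at (339,166). So the third gap is beam_c.

There are two bin-shaped candidates: grey at (305,197) and blue at (252,252). The grey one fits, since it is grey and stands right in front of the rack. Next I'll measure and confirm it in a crop.

```bash
cat > meas.py <<'E'
from h import *
def beam(n,p,c=None,ret=False):
    hsv=cv2.cvtColor(p,cv2.COLOR_RGB2HSV)
    m=cv2.inRange(hsv,(5,200,120),(16,255,255))
    k,l,st,ce=cv2.connectedComponentsWithStats(m)
    out=[(st[i,4],i) for i in range(1,k) if st[i,4]>100]
    return m,l,st,ce,out
def rect(P):
    (cx,cy),(w,h),a=cv2.minAreaRect((P[:,:2]*1000).astype(np.float32))
    if w<h: w,h,a=h,w,a+90
    return np.array([cx,cy]),w,h,(a+90)%180-90
E
python3 - <<'E'
from meas import *
for n in("top","scene"):
    z=np.load(n+".npz");p,d=z["p"],z["d"]; C=cloud(n,d)
    m,l,st,ce,out=beam(n,p)
    for a,i in out:
        v,u=np.where(l==i); Q=C[v,u]; print(n,a,ce[i].round(1),"depth z med",np.median(Q[:,2]).round(3)); print("  on z=.056:",rect(onz(n,np.c_[u,v],.056)))
    # objects by height cloud
    M=((C[...,2]>.012)&(C[...,2]<.13)&(C[...,0]>.4)&(C[...,0]<.85)&(abs(C[...,1])<.4)&(d>0)).astype(np.uint8)
    k,l,st,ce=cv2.connectedComponentsWithStats(M)
    for i in range(1,k):
        if st[i,4]>40:
            Q=C[l==i]; c,w,h,a=rect(Q); print(n,st[i,4],ce[i].round(),c.round(1),round(w),round(h),round(a,1),"z95",np.percentile(Q[:,2],95).round(3),p[l==i].mean(0).round())
p=np.load("top.npz")["p"]; cv2.imwrite("pics/crop.png",cv2.resize(p[130:270,170:380,::-1],None,fx=3.8,fy=3.8,interpolation=cv2.INTER_CUBIC))
E
```

```text
top 214 [252.7 166. ] depth z med 0.056
  on z=.056: (array([621.54052734, 122.08979034]), 160.06680297851562, 17.540868759155273, -87.19096255302429)
top 2358 [263. 103.] [815.8 104.4] 298 68 -89.9 z95 0.108 [88. 64. 41.]
top 831 [389.  97.] [ 830.8 -270.2] 149 38 90.0 z95 0.109 [41. 47. 58.]
top 1965 [278. 160.] [641.9  56.4] 304 107 -87.8 z95 0.059 [100.  76.  54.]
top 149 [362. 149.] [ 680.2 -190. ] 39 38 -88.4 z95 0.054 [103.  87.  46.]
top 475 [186. 165.] [622.  330.2] 59 58 47.3 z95 0.105 [100. 105. 101.]
top 159 [218. 167.] [615.6 231.1] 38 37 5.2 z95 0.087 [98. 99. 95.]
top 63 [339. 166.] [ 629.  -122.8] 25 22 -87.1 z95 0.044 [96. 97. 93.]
top 156 [208. 186.] [562.9 274.9] 51 49 -88.7 z95 0.021 [97. 98. 94.]
top 331 [305. 198.] [528.8 -21.3] 100 36 -11.7 z95 0.036 [88. 92. 90.]
top 138 [359. 191.] [ 552.3 -180.9] 57 42 63.6 z95 0.034 [59. 59. 53.]
scene 1394 [351.3 249.3] depth z med 0.056
  on z=.056: (array([622.04486084,  52.98181152]), 304.6066589355469, 24.96842384338379, -87.81655740737915)
scene 190 [263. 208.] [ 556.2 -184.8] 42 33 54.8 z95 0.031 [75. 75. 74.]
scene 6082 [340. 259.] [585.4  32.4] 343 223 -87.7 z95 0.057 [139. 105.  73.]
scene 343 [230. 239.] [ 681.9 -190.7] 38 32 -29.7 z95 0.051 [141. 110.  45.]
scene 874 [160. 270.] [ 830.6 -269.7] 145 39 90.0 z95 0.115 [45. 61. 82.]
scene 859 [445. 274.] [586.4 251.6] 113 51 -44.5 z95 0.084 [147. 142. 135.]
scene 1756 [489. 295.] [623.4 328.9] 57 57 -64.9 z95 0.101 [144. 144. 137.]
scene 8758 [332. 326.] [815.7  99.6] 301 69 -89.8 z95 0.106 [150. 104.  65.]
```

View pics/crop.png

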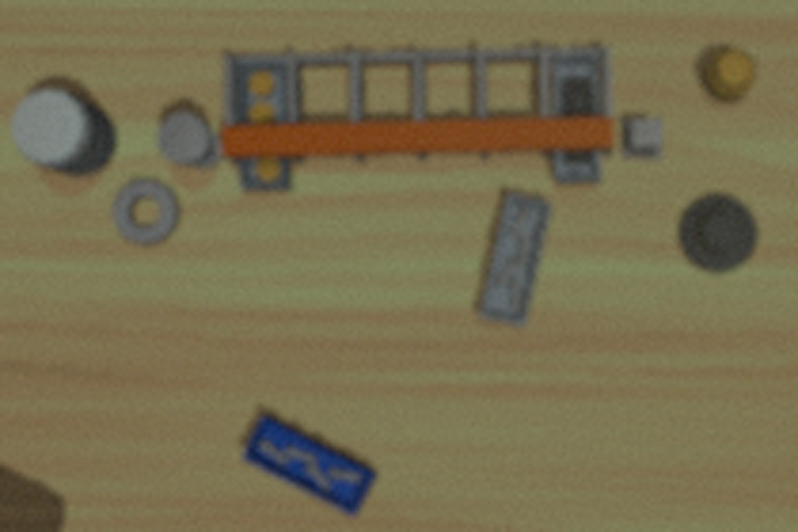

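The crop confirms it: the light grey bin at crop (512,257) stands directly before the rack, and the blue one at (310,460) is the look-alike. Post, beam and rack measurements agree on rack yaw ≈2.2° and origin ≈(608,53.5) mm. The bin is at rack (-82,-72), yaw -11.7°.

I'll fly to above beam_a first.

Call:
apply_moves:
  rows:
    - [-543,-281,0,0,0,-0.32,0]
    - [-543,-281,0,0,0,-0.32,0]
    - [-543,-281,0,0,0,-0.32,0]
    - [-543,-281,0,0,0,-0.32,0]
    - [-543,-281,0,0,0,-0.32,0]
    - [-543,-281,0,0,0,-0.32,0]
    - [-543,-281,0,0,0,-0.32,0]
    - [-543,-281,0,0,0,-0.32,0]
    - [-543,-281,0,0,0,-0.32,0]
    - [-543,-281,0,0,0,-0.32,0]
    - [-543,-281,0,0,0,-0.32,0]
    - [-543,-281,0,0,0,-0.32,0]
    - [-543,-281,0,0,0,-0.32,0]
    - [-543,-281,0,0,0,-0.32,0]
    - [-543,-281,50,0,0,-0.32,0]
    - [-543,-281,100,0,0,-0.32,0]
    - [-543,-281,130,0,0,-0.32,0]
    - [-543,-281,130,0,0,-0.32,0]
  force: 10

```text
time_s: 1.9
tool_pos: [0.6122, 0.1801, 0.0881]
ee_rot: [[-0.999, -0.04, -0.01], [-0.04, 0.999, -0.002], [0.01, -0.002, -1.0]]
wrist_force: [0.2, 0.2, -1.2]
grip_width: 0.0008
finger_force: 0.0
```

Run:
```python
from h import *
p,d=eyes.capture("wrist"); c=cam("wrist"); s=monitor.get_obs()
cv2.imwrite("pics/w1.png",p[...,::-1]); np.savez("w1.npz",p=p,d=d)
print(s["tool_pos"],s["ee_rot"].round(3),s["wrist_force"],s["grip_width"]); print(-c[2].T@c[3],c[2][2])
```

```text
[0.61444512 0.18050317 0.09093592] [[-0.999 -0.04  -0.005]
 [-0.04   0.999 -0.001]
 [ 0.005 -0.001 -1.   ]] [-0.38779151 -0.53073205 -0.19342062] 0.0005374288619619663
[0.54267574 0.1778805  0.25303378] [ 0.26093664  0.0097865  -0.96530632]
```

View pics/w1.png

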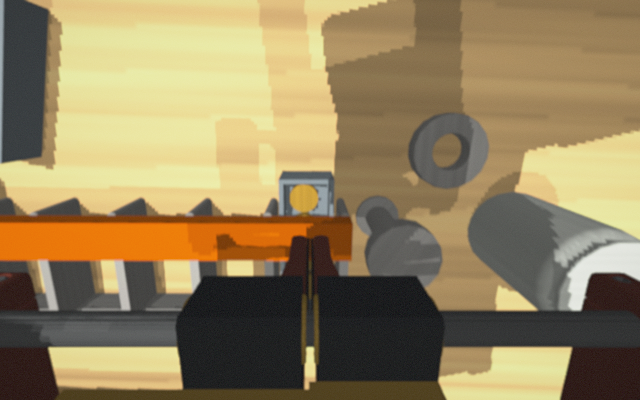

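The wrist view shows the closed fingers at (310,250) over the beam above the left stored bin (305,195). The round post is at (400,250), and the beam's end is at u≈351. I'll refine the beam edges from this view.

Run:
```python
from meas import *
z=np.load("w1.npz");p=z["p"]; s=monitor.get_obs()
m,l,st,ce,out=beam("wrist",p); 
hsv=cv2.cvtColor(p,cv2.COLOR_RGB2HSV); m=cv2.inRange(hsv,(5,180,90),(18,255,255))
for u in (100,150,180,330,345):
    v=np.where(m[:,u])[0]; v=v[(v>200)&(v<275)]; print(u,v.min(),v.max(),onz("wrist",[(u,v.min()-.5),(u,v.max()+.5)],.056).round(4)[:,:2].tolist())
for v in(225,235,245): u=np.where(m[v])[0].max(); print(onz("wrist",[(u+.5,v)],.056).round(4))
# post head, stored bin left edges at z=.034
C=cloud("wrist",z["d"]); M=(abs(C[...,2]-.034)<.004)&(C[...,1]>.1)&(C[...,0]<.605)&(C[...,0]>.58)&(C[...,1]<.22); print("stored",C[M].min(0),C[M].max(0),M.sum())
```

```text
100 216 259 [[0.6089, 0.0542], [0.6377, 0.0508]]
150 217 260 [[0.6083, 0.0841], [0.6372, 0.0818]]
180 217 259 [[0.6076, 0.1022], [0.6357, 0.1006]]
330 218 255 [[0.6045, 0.1925], [0.6292, 0.1939]]
345 218 259 [[0.6042, 0.2015], [0.6316, 0.2034]]
[[0.6088 0.2058 0.056 ]]
[[0.6152 0.2062 0.056 ]]
[[0.6217 0.2061 0.056 ]]
stored [0.58393016 0.1590436  0.03000127] [0.6049481  0.20459111 0.03782801] 624
```

Call:
apply_moves:
  rows:
    - [-2,0,20,0,0,0,0]
    - [-2,0,30,0,0,0,0]
    - [-2,0,34,0,0,0,0]
    - [-2,0,36,0,0,0,0]
    - [-2,0,37,0,0,0,0]
    - [-2,0,37,0,0,0,0]
    - [-2,0,37,0,0,0,0]

```text
time_s: 2.65
tool_pos: [0.6196, 0.1797, 0.0564]
ee_rot: [[-0.999, -0.038, 0.001], [-0.038, 0.999, 0.0], [-0.001, 0.0, -1.0]]
wrist_force: [-0.4, 1.4, 3.1]
grip_width: 0.0004
finger_force: 1.3
```

Call:
apply_moves:
  rows:
    - [0,0,1,0,0,0,0]
    - [0,0,1,0,0,0,0]
    - [0,0,1,0,0,0,0]

```text
time_s: 2.95
tool_pos: [0.6197, 0.1797, 0.0564]
ee_rot: [[-0.999, -0.038, 0.001], [-0.038, 0.999, 0.0], [-0.001, 0.0, -1.0]]
wrist_force: [-2.8, -0.2, 10.8]
grip_width: 0.0005
finger_force: 5.6
```

Call:
apply_moves:
  rows:
    - [0,-6,0,0,0,0,0]
    - [0,-12,0,0,0,0,0]
    - [0,-18,0,0,0,0,0]
    - [0,-24,0,0,0,0,0]
    - [0,-30,0,0,0,0,0]
    - [0,-36,0,0,0,0,0]
    - [0,-42,0,0,0,0,0]
    - [0,-48,0,0,0,0,0]
    - [0,-50,0,0,0,0,0]
    - [0,-50,0,0,0,0,0]

```text
time_s: 3.95
tool_pos: [0.6229, 0.1302, 0.0564]
ee_rot: [[-0.999, -0.038, 0.004], [-0.038, 0.999, 0.002], [-0.004, 0.001, -1.0]]
wrist_force: [-0.4, 3.2, 6.4]
grip_width: 0.0003
finger_force: 3.7
```

Call:
apply_moves:
  rows:
    - [1,-6,0.5,0,0,0,0]
    - [1,-12,0.5,0,0,0,0]
    - [1,-18,0.5,0,0,0,0]
    - [1,-24,0.5,0,0,0,0]
    - [1,-30,0.5,0,0,0,0]
    - [1,-36,0.5,0,0,0,0]
    - [1,-42,0.5,0,0,0,0]
    - [1,-48,0.5,0,0,0,0]
    - [1,-52,0.5,0,0,0,0]
    - [1,-52,0.5,0,0,0,0]
    - [1,-52,0.5,0,0,0,0]

```text
time_s: 5.05
tool_pos: [0.6244, 0.0784, 0.0563]
ee_rot: [[-0.999, -0.038, 0.005], [-0.038, 0.999, 0.001], [-0.005, 0.001, -1.0]]
wrist_force: [-0.2, 3.6, 10.2]
grip_width: 0.0004
finger_force: 5.1
```

Stroke done, with contact held throughout. Next I lift, move over the grey bin with the fingers opened to cage it, and check.

Call:
apply_moves:
  rows:
    - [0,0,-40,0,0,0,0]
    - [0,0,-80,0,0,0,0.8]
    - [50,-48,-80,0,0,0.12,0.8]
    - [100,-96,-80,0,0,0.24,0.8]
    - [100,-96,-80,0,0,0.24,0.8]
    - [100,-96,-80,0,0,0.24,0.8]
    - [100,-96,-80,0,0,0.24,0.8]
    - [100,-96,-80,0,0,0.24,0.8]

```text
time_s: 5.85
tool_pos: [0.527, -0.0219, 0.1346]
ee_rot: [[-0.98, 0.2, 0.002], [0.2, 0.98, 0.0], [-0.001, 0.0, -1.0]]
wrist_force: [0.2, 0.3, -0.1]
grip_width: 0.0528
finger_force: 0.0
```

Run:
```python
from meas import *
p,d=eyes.capture("wrist"); cv2.imwrite("pics/w2.png",p[...,::-1]); np.savez("w2.npz",p=p,d=d)
C=cloud("wrist",d); M=((C[...,2]>.028)&(C[...,2]<.038)&(C[...,0]<.6)&(C[...,0]>.44)&(abs(C[...,1]+.02)<.06)&(d>0)).astype(np.uint8)
k,l,st,ce=cv2.connectedComponentsWithStats(M)
for i in range(1,k):
    if st[i,4]>80: print(st[i],rect(C[l==i]))
s=monitor.get_obs();print(s["tool_pos"],s["ee_rot"].round(3).tolist(),s["wrist_force"],s["grip_width"])
```

```text
[ 283  140   47  122 1414] (array([527.3538208 , -24.55705643]), 100.57975006103516, 36.100887298583984, -11.642234802246094)
[258 279  32  13 205] (array([595.0602417 , -67.21781158]), 25.42972183227539, 9.372932434082031, 89.50042724609375)
[ 0.52704661 -0.02170167  0.13441535] [[-0.98, 0.2, 0.001], [0.2, 0.98, 0.0], [-0.001, 0.0, -1.0]] [ 0.06231996  0.2868104  -0.05687458] 0.05696141025773246
```

View pics/w2.png

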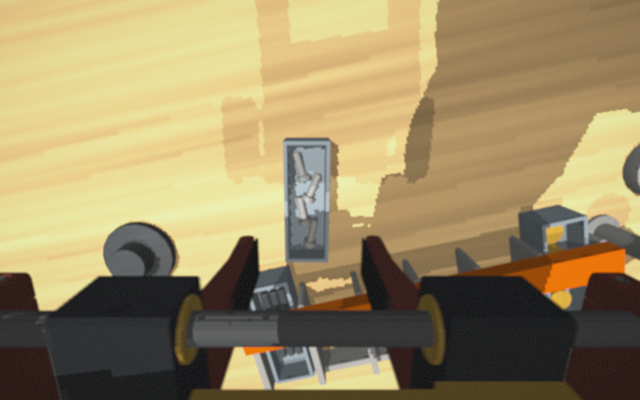

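The wrist view shows the grey bin at (307,200), between and ahead of the fingers. Its measured size is 100x36 and yaw -11.6°, which matches. Now I'll straddle it at 12 mm height and close to a loose cage.

Call:
apply_moves:
  rows:
    - [0,-1,50,0,0,0,0.8]
    - [0,-1,90,0,0,0,0.8]
    - [0,-1,115,0,0,0,0.8]
    - [0,-1,122,0,0,0,0.8]
    - [0,-1,122,0,0,0,0.8]
    - [0,-1,122,0,0,0,0.5]
    - [0,-1,122,0,0,0,0.46]
    - [0,-1,122,0,0,0,0.46]
    - [0,-1,122,0,0,0,0.46]
    - [0,-1,122,0,0,0,0.46]
    - [0,-1,122,0,0,0,0.46]
  force: 3

```text
time_s: 7.0
tool_pos: [0.5258, -0.0232, 0.0124]
ee_rot: [[-0.98, 0.201, 0.0], [0.201, 0.98, -0.0], [-0.0, 0.0, -1.0]]
wrist_force: [-0.2, 0.1, 1.1]
grip_width: 0.0404
finger_force: 0.0
```

Call:
apply_moves:
  rows:
    - [2,6,0,0,0,-0.02,0.46]
    - [3,12,0,0,0,-0.04,0.46]
    - [5,18,0,0,0,-0.06,0.46]
    - [6,24,0,0,0,-0.08,0.46]
    - [7,30,0,0,0,-0.1,0.46]
    - [9,36,0,0,0,-0.12,0.46]
    - [10,42,0,0,0,-0.14,0.46]
    - [12,48,0,0,0,-0.16,0.46]
    - [13,54,0,0,0,-0.18,0.46]
    - [14,60,0,0,0,-0.2,0.46]
    - [16,66,0,0,0,-0.22,0.46]
    - [17,72,0,0,0,-0.24,0.46]
    - [19,78,0,0,0,-0.24,0.46]
    - [20,84,0,0,0,-0.24,0.46]
    - [22,90,0,0,0,-0.24,0.46]
    - [23,95,0,0,0,-0.24,0.46]
    - [23,97,0,0,0,-0.24,0.46]
    - [23,97,0,0,0,-0.24,0.46]
    - [23,97,0,0,0,-0.24,0.46]

```text
time_s: 8.9
tool_pos: [0.5225, 0.0766, 0.0121]
ee_rot: [[-0.999, -0.038, -0.0], [-0.038, 0.999, 0.0], [0.0, 0.0, -1.0]]
wrist_force: [0.3, 0.8, -0.6]
grip_width: 0.0403
finger_force: 0.0
```

Call:
apply_moves:
  rows:
    - [0,-2,0,0,0,0,0.7]
    - [0,-2,0,0,0,0,0.7]
    - [0,-2,0,0,0,0,0.7]
    - [0,-2,-40,0,0,0,0.7]
    - [0,-2,-80,0,0,0,0.7]
    - [0,-2,-120,0,0,0,0.7]
    - [0,-2,-120,0,0,0,0.7]
    - [0,-2,-120,0,0,0,0.7]

```text
time_s: 9.7
tool_pos: [0.5231, 0.0745, 0.1329]
ee_rot: [[-0.999, -0.038, 0.002], [-0.038, 0.999, 0.0], [-0.002, 0.0, -1.0]]
wrist_force: [-0.8, 0.3, -0.6]
grip_width: 0.0616
finger_force: 0.0
```

Run:
```python
from meas import *
p,d=eyes.capture("wrist"); cv2.imwrite("pics/w3.png",p[...,::-1]); np.savez("w3.npz",p=p,d=d)
C=cloud("wrist",d); M=((C[...,2]>.028)&(C[...,2]<.038)&(C[...,0]<.588)&(C[...,0]>.44)&(abs(C[...,1]-.075)<.06)&(d>0)).astype(np.uint8)
k,l,st,ce=cv2.connectedComponentsWithStats(M)
for i in range(1,k):
    if st[i,4]>80: print(st[i],rect(C[l==i]))
s=monitor.get_obs();print(s["tool_pos"],s["ee_rot"].round(3).tolist(),s["wrist_force"],s["grip_width"])
```

```text
[ 287  141   47  122 1368] (array([523.25531006,  74.89060974]), 100.49815368652344, 36.04658508300781, 2.2509775161743164)
[0.52217139 0.07433939 0.1317815 ] [[-0.999, -0.038, -0.0], [-0.038, 0.999, -0.0], [0.0, -0.0, -1.0]] [-0.52434821  0.05161686 -0.14980146] 0.06132268395346801
```

View pics/w3.png

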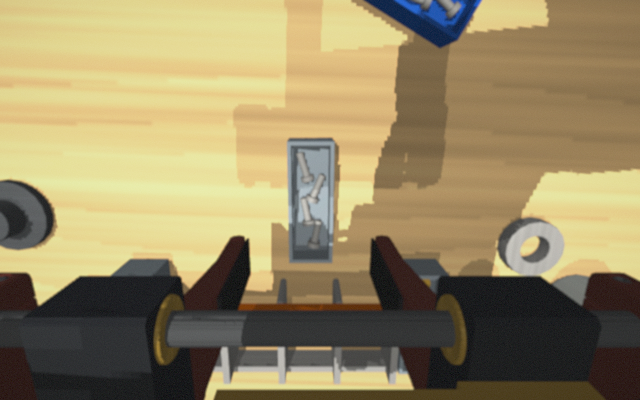

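The bin is now aligned in front of the gap between dividers u≈283 and u≈337. I'll measure those dividers directly to check the alignment to the millimetre.

Run:
```python
from h import *
z=np.load("w3.npz");p,d=z["p"],z["d"]; C=cloud("wrist",d)
ex=np.array([.9993,.0384]);ey=np.array([-.0384,.9993]);o=np.array([.6084,.053])
Q=C[...,:2]-o; X=Q@ex*1000; Y=Q@ey*1000
for a,b in((-1,3),(30,70)):
    M=(X>a)&(X<b)&(abs(C[...,2]-.04)<.006)&(abs(Y)<120)&(d>0); y=np.sort(Y[M]); g=np.split(y,np.where(np.diff(y)>8)[0]+1)
    print([(round(q.min(),1),round(np.median(q),1),round(q.max(),1),len(q)) for q in g if len(q)>3])
print("bin rack", (np.array([.5233,.0749])-o)@ex*1000,(np.array([.5233,.0749])-o)@ey*1000)
```

```text
[(np.float64(-34.1), np.float64(25.1), np.float64(83.4), 811)]
[(np.float64(-53.9), np.float64(-50.2), np.float64(-47.4), 192), (np.float64(-3.5), np.float64(-0.5), np.float64(2.3), 180), (np.float64(46.2), np.float64(49.0), np.float64(52.0), 180), (np.float64(95.9), np.float64(98.7), np.float64(102.3), 197)]
bin rack -84.19947000000005 25.152509999999996
```

Bin and gap agree to within 1 mm. I'll go behind the bin, close the fingers and descend.

Call:
apply_moves:
  rows:
    - [40,0,0,0,0,0,0]
    - [78,0,0,0,0,0,0]
    - [78,0,0,0,0,0,0]
    - [78,0,0,0,0,0,0]
    - [78,0,0,0,0,0,0]
    - [78,0,40,0,0,0,0]
    - [78,0,80,0,0,0,0]
    - [78,0,112,0,0,0,0]
    - [78,0,118,0,0,0,0]
    - [78,0,118,0,0,0,0]
    - [78,0,118,0,0,0,0]
  force: 10

```text
time_s: 10.85
tool_pos: [0.4458, 0.0716, 0.015]
ee_rot: [[-0.999, -0.038, 0.001], [-0.038, 0.999, 0.0], [-0.001, 0.0, -1.0]]
wrist_force: [-1.0, 0.8, 0.7]
grip_width: 0.0003
finger_force: 0.0
```

Call:
apply_moves:
  rows:
    - [-10,0,0,0,0,0,0]
    - [-16,0,0,0,0,0,0]
    - [-22,0,0,0,0,0,0]
    - [-28,0,0,0,0,0,0]
    - [-34,0,0,0,0,0,0]
    - [-40,0,0,0,0,0,0]
    - [-46,0,0,0,0,0,0]
    - [-52,0,0,0,0,0,0]
    - [-58,0,0,0,0,0,0]
    - [-64,0,0,0,0,0,0]
    - [-70,0,0,0,0,0,0]
    - [-75,0,0,0,0,0,0]
    - [-75,0,0,0,0,0,0]

```text
time_s: 12.15
tool_pos: [0.5211, 0.0744, 0.0143]
ee_rot: [[-0.999, -0.038, 0.002], [-0.038, 0.999, 0.0], [-0.002, 0.0, -1.0]]
wrist_force: [-0.5, -0.0, 0.4]
grip_width: 0.0007
finger_force: 0.0
```

Run:
```python
from meas import *
p,d=eyes.capture("wrist"); C=cloud("wrist",d); s=monitor.get_obs()
ex=np.array([.9993,.0384]);ey=np.array([-.0384,.9993]);o=np.array([.6084,.053])
Q=C[...,:2]-o; X=Q@ex*1000; Y=Q@ey*1000
M=(X>-75)&(X<0)&(abs(C[...,2]-.033)<.005)&(Y>-5)&(Y<55)&(d>0); print(M.sum(),X[M].min(),np.percentile(Y[M],[1,50,99])); 
t=s["tool_pos"][:2]-o; print("tcp",t@ex*1000,t@ey*1000,s["wrist_force"])
cv2.imwrite("pics/w4.png",p[...,::-1])
```

```text
15 -74.96568149732728 [24.58551971 25.06056245 25.06450953]
tcp -86.91403879092597 24.739991953678402 [-0.64375519  0.06121518  0.65622985]
```

View pics/w4.png

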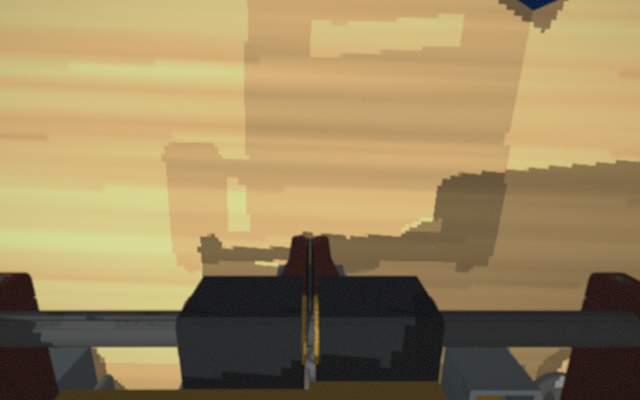

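The bin is hidden behind the gripper here: only its edges show at (280,268) and (342,268), symmetric about the finger. I'll continue the push by force.

Call:
apply_moves:
  rows:
    - [-6,0,0,0,0,0,0]
    - [-12,0,0,0,0,0,0]
    - [-18,0,0,0,0,0,0]
    - [-24,0,0,0,0,0,0]
    - [-30,0,0,0,0,0,0]
    - [-36,0,0,0,0,0,0]
    - [-42,0,0,0,0,0,0]
    - [-47,0,0,0,0,0,0]
    - [-51,0,0,0,0,0,0]
    - [-54,0,0,0,0,0,0]
    - [-54,0,0,0,0,0,0]
    - [-54,0,0,0,0,0,0]

```text
time_s: 13.4
tool_pos: [0.5741, 0.0764, 0.0143]
ee_rot: [[-0.999, -0.038, 0.001], [-0.038, 0.999, 0.0], [-0.001, 0.0, -1.0]]
wrist_force: [-0.3, 0.1, -0.2]
grip_width: 0.0008
finger_force: 0.0
```

Call:
apply_moves:
  rows:
    - [-1,0,0,0,0,0,0]
    - [-2,0,0,0,0,0,0]
    - [-3,0,0,0,0,0,0]
    - [-4,0,0,0,0,0,0]
    - [-4,0,0,0,0,0,0]
    - [-4,0,0,0,0,0,0]

```text
time_s: 14.0
tool_pos: [0.5754, 0.0764, 0.014]
ee_rot: [[-0.999, -0.038, -0.004], [-0.038, 0.999, -0.0], [0.004, -0.0, -1.0]]
wrist_force: [-8.4, 0.4, 7.0]
grip_width: 0.0004
finger_force: 4.0
```

The force rose to 8 N at the expected depth, so the bin is home. I'll back off, lift and verify.

Call:
apply_moves:
  rows:
    - [6,0,0,0,0,0,0]
    - [30,0,0,0,0,0,0]
    - [50,0,0,0,0,0,0]
    - [50,0,-50,0,0,0,0]
    - [50,0,-100,0,0,0,0]
    - [50,0,-150,0,0,0,0]
    - [50,0,-150,0,0,0,0]
    - [50,0,-150,0,0,0,0]
    - [50,0,-150,0,0,0,0]

```text
time_s: 14.9
tool_pos: [0.5269, 0.0745, 0.163]
ee_rot: [[-0.999, -0.038, -0.001], [-0.038, 0.999, -0.0], [0.001, -0.0, -1.0]]
wrist_force: [0.3, 1.1, -0.6]
grip_width: 0.0004
finger_force: 0.0
```

Run:
```python
from meas import *
ex=np.array([.9993,.0384]);ey=np.array([-.0384,.9993]);o=np.array([.6084,.053])
p,d=eyes.capture("wrist"); C=cloud("wrist",d); Q=C[...,:2]-o; X=Q@ex*1000; Y=Q@ey*1000
for yc in(125,25,-125):
    M=(X>-60)&(X<0)&(abs(C[...,2]-.033)<.005)&(abs(Y-yc)<22)&(d>0); print(yc,M.sum(),np.percentile(X[M],[0,2]) if M.any() else 0,np.percentile(Y[M],[1,99]) if M.any() else 0)
a=p
p,d=eyes.capture("scene"); cv2.imwrite("pics/v.png",np.vstack([a[150:300,:,::-1],p[170:330,:,::-1]]))
C=cloud("scene",d);M=((C[...,2]>.012)&(C[...,2]<.13)&(C[...,0]>.4)&(C[...,0]<.75)&(abs(C[...,1])<.4)&(d>0)).astype(np.uint8)
k,l,st,ce=cv2.connectedComponentsWithStats(M)
for i in range(1,k):
    if st[i,4]>100: print(st[i,4],rect(C[l==i])[0].round(1))
s=monitor.get_obs();print(s["time_s"],s["tool_pos"],s["wrist_force"])
```

```text
125 371 [-22.53978818 -22.36828948] [106.13867644 146.21212775]
25 0 0 0
-125 409 [-22.71276719 -22.49996674] [-143.35086582 -107.16688187]
196 [ 551.7 -181.9]
5885 [640.9  34.7]
334 [ 683.3 -191.3]
859 [586.2 252.7]
1756 [623.2 330. ]
15.0 [0.52652024 0.07446621 0.16239606] [ 0.14640712  0.12493351 -0.25439991]
```

View pics/v.png

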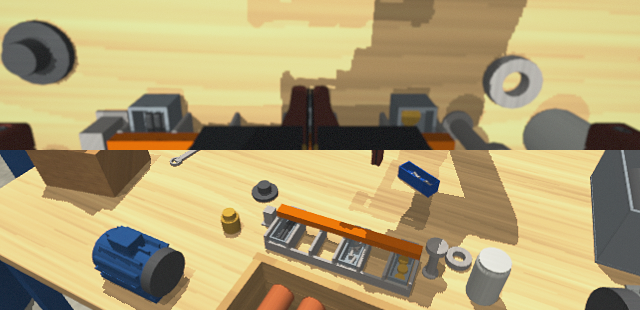

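The lower half (scene view) shows the bin in the third gap from the post, at (350,255), flush at the back like the stored bins. I'll do one numeric check of its depth against the stored ones.

Run:
```python
from meas import *
ex=np.array([.9993,.0384]);ey=np.array([-.0384,.9993]);o=np.array([.6084,.053])
for n in("scene","top"):
  p,d=eyes.capture(n); C=cloud(n,d); Q=C[...,:2]-o; X=Q@ex*1000; Y=Q@ey*1000
  for yc in(125,25,-125):
    M=(X>-60)&(X<95)&(abs(C[...,2]-.034)<.003)&(abs(Y-yc)<20)&(d>0)
    print(n,yc,M.sum(),np.percentile(X[M],[0,2,98]).round(1),np.percentile(Y[M],[1,99]).round(1))
```

```text
scene 125 146 [-22.1 -21.1  79.9] [105.9 141.9]
scene 25 139 [-21.3 -21.1  79.8] [ 6.3 42.7]
scene -125 135 [-22.8 -21.2  79.6] [-144.8 -108. ]
top 125 38 [31.  31.2 80.4] [106.5 143.4]
top 25 31 [32.  32.1 82.1] [10.7 43.6]
top -125 45 [-20.2 -19.9  83.2] [-144.3 -105.6]
```

The bin is as deep as the stored bins (-21 to 80 mm) and centred at y≈24.5 mm. The robot is clear of everything, so I'm handing in.

```bash
python3 -c "
from rig import workorder
print(workorder.finish_job())"
```

```text
the job is handed in; nothing more can be done
None
```

I ran the closed fingertip along the beam over gaps 1–3 from the round-headed post, then pushed the grey bin fully home in the third gap; the stored bins look undisturbed, and the job is handed in (no verdict came back).

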